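# Shut the marked valve in the bench valve box

### The arm

A 7-joint arm with a two-finger parallel gripper is mounted at the origin on the work surface. World frame = base frame: x ahead of the robot, y to its left, z up, the work surface at z = 0. Lengths are in m, angles in degrees, forces in N, time in s.
With the tool pointing down it reaches from about 0.425 to 0.875 m from the base axis. Payload 4.7 kg.
Tool frame: the origin (TCP) lies midway between the tips of the shut fingers; the grasp point (between the pads) lies 19 mm behind it; z points along the fingers, x is the direction in which the jaws open and shut, and the axes are right-handed (so a half turn about z gives the same grasp; the last joint's range is limited). The gripper opens to 87 mm and grips with 3 to 60 N. Pads are 19 mm wide; open, the fingers measure 117 mm over their backs; the gripper's body (75 mm by 190 mm) begins 51 mm behind the grasp point.
Start: joints at [64.406, 18.392, -4.016, 83.108, 1.295, 78.541, -3.26], TCP at [0.289, -0.582, 0.223] pointing down, gripper open.
Joint ranges: [-163.93, 163.93], [-17.29, 119.83], [-79.2, 71.16], [3.27, 140.29], [-89.18, 269.18], [5.43, 117.66], [-154.24, 154.24]. Speed limits (degrees/s): [147.25, 147.25, 180, 180, 180, 180, 180].

### API

Orientations are given as [roll, pitch, yaw] about the fixed x, y, z axes, in that order (R = Rz(yaw) Ry(pitch) Rx(roll)).
In Python, from cell import telemetry, optics, env gives the robot as it stands.
- The arm moves only by the tool arm_command, never from a script. Its arguments are lists of equal length, an entry for each row: "translation": the shift along the tool's x, y, z in cm, a list of three; "twist": the turn about the tool's z in degrees. In form: {"translation": [[x, y, z], ...], "twist": [twist, ...]}. A call has 1 to 10 rows; each row shifts and turns the pose as measured when the row begins, along the tool's axes as they then stand; what a row does not reach is not made up. A row lasts 1/8 s, in which the tool goes at most 62.5 mm and 10.7 degrees, less where a joint would pass 70% of its speed; a pose out of reach is approached as far as the arm can. A call is refused whole if a number of a shift passes 6.25 or a number of a turn 10.7, either way. A call with a gripper value outside its range is refused whole. "grip" is the opening in per cent of the stroke, from 0 (shut) to 100 (fully open), set as the call begins (left out, the last holds). The fingers move at their own pace and stop on an object; "force" is the grip in N (left out, the last holds). Time passes only in rows, so rows that do not move let the fingers close. It gives the time, the measured TCP pose, the force and the opening at its end, in the units of the state.
- telemetry.get_obs(): the state, without advancing time (a new reading comes with each control period).
- optics.read_camera(name): name is "side" or "top"; returns a dict with "img" (420x560x3 uint8, blue, green, red), "fx", "fy", "cx", "cy" (pixels), "dist" ([k1, k2, p1, p2, k3] as OpenCV has them; the pictures are not rectified), "extrinsics" (4x4, takes a point from camera to world coordinates). Camera axes: x right, y up, looking along -z (the intrinsics and any distortion apply to the point x, -y, -z); pixel columns grow to the right and rows downward; lengths in m; the calibration is good to about 2 mm. A picture is of the moment at which its call begins. There is no depth.
- env.sign_off(): hands the job in, once; it reports no verdict.
The state is a dict: "time_s": time; "qpos": joint angles; "joint_velocities": joint speeds; "effort": joint torques, N m; "tool_pos": TCP position; "tool_rot": TCP orientation; "force": force on the tool from outside, world axes, zero at the start; "wrist_torque": the same for the moment, N m; "grip_width": finger opening in m.
Only numpy, scipy, OpenCV 4.12 (cv2) and the standard library are available. Lean on these libraries where they do the work, as an engineer would, in place of code of your own. Each camera call takes 0.05 s, during which the arm holds its last target. There are 200 camera calls.

### The job

On the lab bench, slide the loose cover of the grey valve box all the way aside onto the box's closed half, so that the two valve handles lie uncovered, then push the marked handle, the one that ends in a round disc, clockwise until it is fully shut. Do it by pushing with the fingertips: do not lift the cover off the box or tip it, and leave it aside. Leave the plain handle and everything else on the bench as they are.

Things in the scene. Friction and masses are not known exactly. Their poses are not given: they have to be found in the camera images.
- valve_box: grey bench valve box, 190 x 522 mm, fixed to the bench. Origin at the centre of its underside on the bench; its y axis runs along its length, x across it, z up. Its top is flat at z = 75 mm. Its -y half is an open bay (inside x -75 to 75, y -245 to -15 mm, floor at z = 10 mm) holding two valves; its +y half (y -15 to 255 mm) is a closed deck at the same 75 mm level. Guides and end stops 8 mm high stand round the top edge, inner faces at x = +-87.5 and y = +-255 mm
- cover: loose aluminium cover plate 170 x 245 x 6 mm, 0.3 to 0.6 kg, lying on top of the box over the bay, between the guides, 2.5 mm play each side. Origin at the centre of its underside, axes as the box's. It slides along the box's y: its origin is at about y = -127 mm in the box frame when it covers the bay and +132 mm at the far end stop, when it lies wholly on the deck
- cover_rib (a point): middle of the top edge of the upright rib on the cover: 70 mm long along x, 12 mm thick along y, standing 26 mm above the plate, centred on the plate. This point is 32 mm above the plate's underside
- disc_valve (a joint): turn of the marked valve's handle, rad: 0 open (handle along its pipe, pointing to the box's -x), 1.571 shut (handle across its pipe, pointing to the box's +y), against a hard stop. It shuts clockwise seen from above, starts at 0 to 0.35, stays where it is left and takes about 0.12 N m to turn. The marked handle is the one that ends in a round disc
- disc_valve_pivot (a point): point on the upright pivot axis of the marked handle, at the handle's mid height (58 mm above the bench, 17 mm below the box top). The two valves stand 100 mm apart along the box's y, at box x = 20 mm, y = -188 and -88 mm; which is which varies
- disc_valve_end (a point): centre of the round disc, 26 mm across and 12 mm thick, that ends the marked steel handle, 51 mm from the pivot. The bar between is 12 mm wide and 12 mm thick (52 to 64 mm above the bench); handle length 64 mm from pivot to tip
- plain_valve (a joint): turn of the other valve's handle, rad, same sense and turning effort; starts at 0 to 0.35 and must stay as it is
- plain_valve_end (a point): point on the other handle 51 mm from its pivot, mid height. This handle is a straight square-ended bar, 12 x 12 mm, 64 mm long, same steel
- beaker: clear glass beaker, 64 mm across, 75 mm tall, standing on the bench on the far side of the box. Bystander; origin at the centre of its underside
- jar: small amber jar with a white cap, 52 mm across, 60 mm tall, on the robot's side of the box. Bystander; origin at the centre of its underside
- dishes: stack of three clear round dishes, 90 mm across, 41 mm tall, on the far side of the box. Bystander; origin at the centre of its underside
- tip_box: clear box with a blue lid, 89 x 124 x 67 mm tall, on the right of the bench. Bystander; origin at the centre of its underside
- tube_rack: yellow rack with orange-capped tubes, 110 x 166 x 104 mm tall, at the right. Bystander; origin at the centre of its underside
- reagent_bottle: white bottle with a yellow cap, 90 mm across, about 180 mm tall, at the left. Bystander; origin at the centre of its underside
- wash_bottle: white wash bottle with a bent blue spout, 70 mm across, 203 mm tall with the spout, at the left. Bystander; origin at the centre of its underside

How it is judged (in metres and radians):
On the way, in this order (a step that is already met when the one before it is completed fails the run):
1. the cover is slid aside and the bay is uncovered (y of cover in the frame of valve_box above 0.095 m), for 0.2 s.
2. the marked handle is pushed shut with the cover aside (y of cover in the frame of valve_box above 0.095 m and value of joint disc_valve above 1.45 rad), for 0.2 s.
At the end, for the whole second after the job is handed in: Marked handle within about 7 degrees of its shut stop (1.45 rad or more) and still; cover flat on the box, its centre at least 95 mm from the box middle towards the deck end; plain handle end within 12 mm and bystanders within 30 mm of their starts (all of step 2 and velocity of joint disc_valve between -0.05 and 0.05 rad/s and linear speed of cover below 0.02 m/s and z of cover in the frame of valve_box between 0.07 and 0.08 m and angle between cover's own z axis and vertical below 0.05 rad and distance of plain_valve_end from where it was at the start of the episode below 0.012 m and distance of each of beaker, jar, dishes, tip_box, tube_rack, reagent_bottle, wash_bottle from where it was at the start of the episode below 0.03 m); the robot touches nothing.
It fails at once if the cover is lifted off the box (more than 12 mm) (z of cover in the frame of valve_box above 0.087 m).
It fails at once if the cover is tipped (more than 9 degrees) (angle between cover's own z axis and vertical above 0.16 rad).
It fails at once if the plain handle is moved (its end more than 12 mm) (distance of plain_valve_end from where it was at the start of the episode above 0.012 m).
It fails at once if a bystander is shifted, lifted or carried (more than 30 mm) or tipped (distance of any of beaker, jar, dishes, tip_box, tube_rack, reagent_bottle, wash_bottle from where it was at the start of the episode above 0.03 m or angle between any of beaker, jar, dishes, tip_box, tube_rack, reagent_bottle, wash_bottle's own z axis and vertical above 0.5 rad).
It also fails if it takes over 51 s, if anything falls off the work surface, if the arm or the gripper's body presses on something with over 40 N, if the wrist force passes 120 N, or if a joint passes its speed limit or range.

## Working session

There is one attempt and no reset: what is moved stays moved. The work goes in short steps, Python scripts to look and compute and a tool call to move; the robot and the scene stay as the last step left them, time stands still between calls to the robot, and variables do not carry over. Pictures are saved under pics/ and viewed, about 8 in all and at most 12, crops included, and the job is handed in when it is done.

Besides the shell and the picture viewer there is one more tool, called after "Call:" in YAML: its name, and indented under it one key for each argument. arm_command: Moves the arm, as the interface text tells. Its arguments: {"type":"object","properties":{"translation":{"type":"array","items":{"type":"array","items":{"type":"number"}}},"twist":{"type":"array","items":{"type":"number"}},"grip":{"type":"number"},"force":{"type":"number"}},"required":["translation","twist"]}

```bash
mkdir -p pics; cat > h.py <<'E'
import numpy as np, cv2
from cell import telemetry, optics, env
def cam(n):
    c=optics.read_camera(n); c['K']=np.array([[c['fx'],0,c['cx']],[0,c['fy'],c['cy']],[0,0,1.]]); c['D']=np.array(c['dist'],float); c['E']=np.array(c['extrinsics']); return c
def ray(c,uv):
    p=cv2.undistortPoints(np.array([[uv]],float),c['K'],c['D'])[0,0]
    return c['E'][:3,3], c['E'][:3,:3]@np.array([p[0],-p[1],-1])
def at_z(c,uv,z):
    o,d=ray(c,uv); return o+d*(z-o[2])/d[2]
def proj(c,P):
    q=(np.atleast_2d(P)-c['E'][:3,3])@c['E'][:3,:3]; q=q*[1,-1,-1]
    return cv2.projectPoints(q,np.zeros(3),np.zeros(3),c['K'],c['D'])[0][:,0]
E
python3 - <<'E'
from h import *
o=telemetry.get_obs()
for k,v in o.items(): print(k,np.round(v,3))
for n in('side','top'):
    c=cam(n); cv2.imwrite(f'pics/{n}0.png',cv2.resize(c['img'],(800,600),interpolation=cv2.INTER_CUBIC)); print(n,c['fx'],c['dist'],c['E'].round(3).tolist())
E
```

```text
time_s 0.0
qpos [64.406 18.438 -4.017 83.175  1.295 78.54  -3.259]
joint_velocities [ 0.004 -0.014  0.045 -0.131 -0.084  0.008  0.035]
effort [-0.0000e+00 -4.9129e+01 -4.0400e-01 -3.1252e+01 -6.4000e-02  4.4000e-02
  0.0000e+00]
tool_pos [ 0.289 -0.582  0.221]
tool_rot [ 1.79995e+02  1.07000e-01 -6.35940e+01]
force [0.238 0.114 0.512]
wrist_torque [ 0.021 -0.012 -0.036]
grip_width 0.087
side 473.79610190824695 [-0.02425846  0.          0.          0.          0.        ] [[-0.85, 0.285, -0.442, -0.093], [-0.526, -0.42, 0.74, 1.128], [0.025, 0.862, 0.507, 0.885], [0.0, 0.0, 0.0, 1.0]]
top 499.4822056421641 [-0.00199543  0.          0.          0.          0.        ] [[0.0, 0.998, -0.056, 0.477], [-1.0, 0.001, 0.016, -0.005], [0.016, 0.056, 0.998, 1.631], [0.0, 0.0, 0.0, 1.0]]
```

View pics/top0.png

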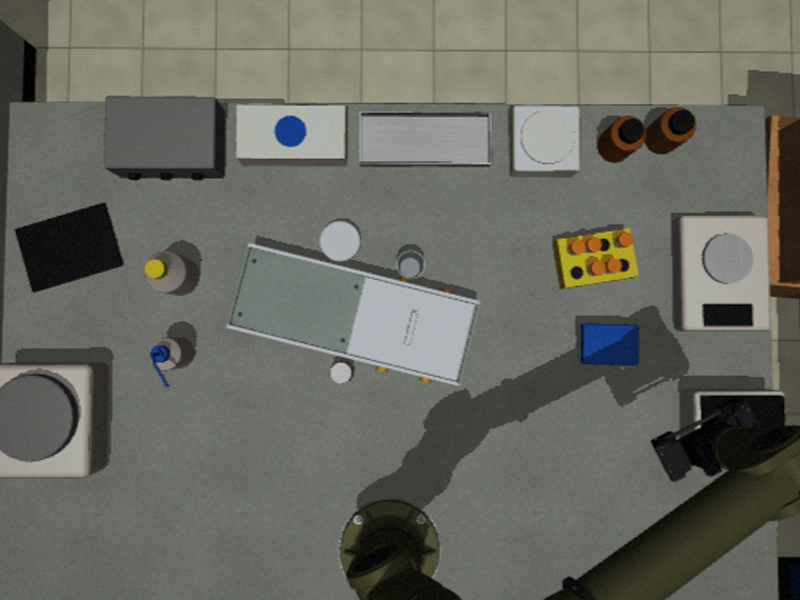

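View pics/side0.png

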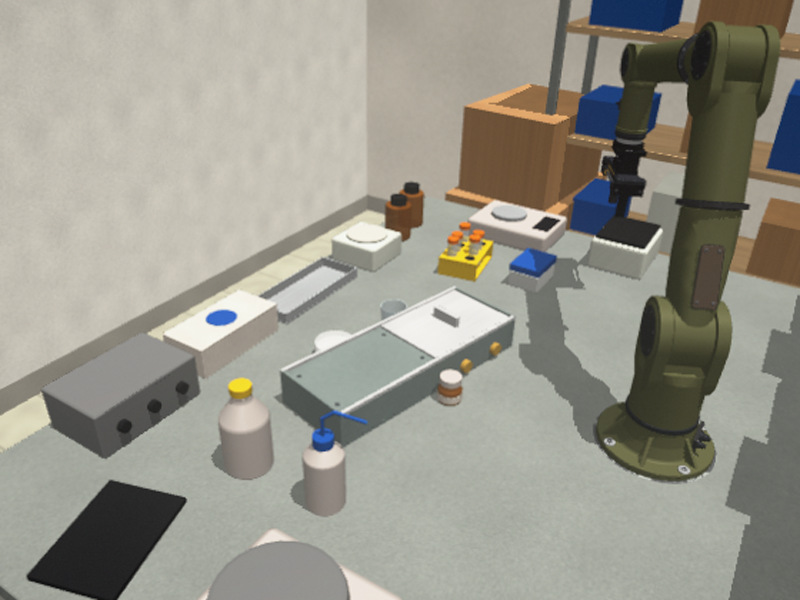

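Top view: the box runs from the left (deck) to the right (covered bay). Its outer top corners are at (249,244), (227,326), (460,384) and (479,301), and the rib is near (410,328). The jar is at (341,371), the beaker at (410,262) and the dishes at (340,240). The side view agrees.

```bash
cat >> h.py <<'E'
def box(c,px,s=0.7):
    W=np.array([at_z(c,np.array(p)*s,.083)[:2] for p in px])
    B=np.array([[.095,.261],[-.095,.261],[-.095,-.261],[.095,-.261]])
    A=B-B.mean(0); Wm=W.mean(0); H=A.T@(W-Wm); a=np.arctan2(H[0,1]-H[1,0],H[0,0]+H[1,1])
    R=np.array([[np.cos(a),-np.sin(a)],[np.sin(a),np.cos(a)]]); return Wm,a,R,W-(A@R.T+Wm)
E
python3 - <<'E'
from h import *
c=cam('top'); t,a,R,res=box(c,[(249,244),(227,326),(460,384),(479,301)])
print(t,np.degrees(a),res.round(4).tolist())
d=cam('side')
for z,l in((.075,[(.0875,.255),(-.0875,.255),(-.0875,-.255),(.0875,-.255)]),(.083,[(.095,.261),(-.095,.261),(-.095,-.261),(.095,-.261)]),(.107,[(-.035,-.127),(.035,-.127)])):
    P=np.array([[*(t+R@q),z] for q in l]); print(z,P.round(3).tolist(),(proj(c,P)/.7).round().tolist(),(proj(d,P)/.7).round().tolist())
im=cv2.resize(c['img'][160:280,150:345],(780,480),interpolation=cv2.INTER_CUBIC); cv2.imwrite('pics/t1.png',im)
E
```

```text
[0.52544908 0.07712687] -13.886594623069183 [[-0.0036, -0.0022], [0.0026, -0.0026], [0.0029, 0.0007], [-0.0019, 0.0041]]
0.075 [[0.672, 0.304, 0.075], [0.502, 0.346, 0.075], [0.379, -0.149, 0.075], [0.549, -0.191, 0.075]] [[251.0, 247.0], [230.0, 325.0], [458.0, 381.0], [477.0, 303.0]] [[284.0, 372.0], [341.0, 414.0], [510.0, 318.0], [454.0, 290.0]]
0.083 [[0.68, 0.308, 0.083], [0.496, 0.353, 0.083], [0.371, -0.153, 0.083], [0.555, -0.199, 0.083]] [[248.0, 242.0], [226.0, 327.0], [460.0, 385.0], [481.0, 300.0]] [[280.0, 369.0], [341.0, 414.0], [515.0, 315.0], [454.0, 285.0]]
0.107 [[0.461, -0.038, 0.107], [0.529, -0.055, 0.107]] [[407.0, 344.0], [415.0, 312.0]] [[458.0, 316.0], [435.0, 304.0]]
```

View pics/t1.png

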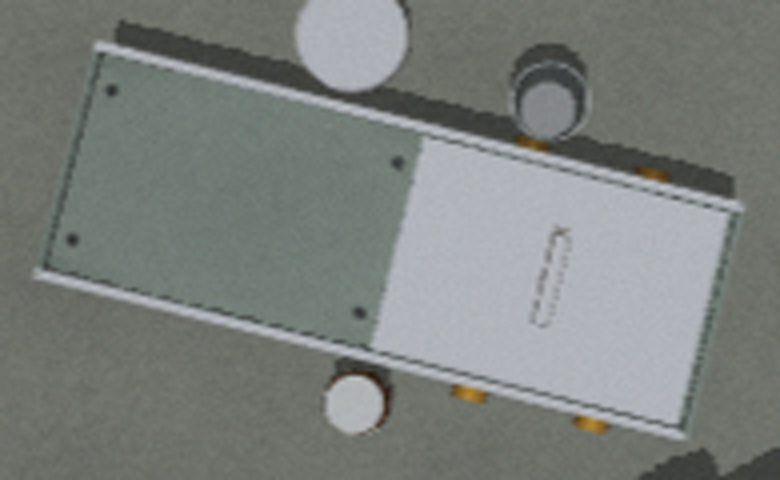

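The crop shows the outer guide corners at crop px (97,43), (36,274), (686,437) and (742,207). I'll refine the box pose with these and work out the approach.

```bash
cat >> h.py <<'E'
from scipy.spatial.transform import Rotation as Ro
def rel(P,yaw=None):
    o=telemetry.get_obs(); R=Ro.from_euler('xyz',o['tool_rot'],degrees=True).as_matrix()
    d=R.T@(np.array(P)-o['tool_pos'])*100
    print('tool cm',d.round(2), '' if yaw is None else ('twist',round(o['tool_rot'][2]-yaw,1)))
try: T,Y=np.load('box.npy',allow_pickle=True)
except Exception: pass
def b2w(x,y,z):
    a=np.radians(Y); return np.array([T[0]+x*np.cos(a)-y*np.sin(a),T[1]+x*np.sin(a)+y*np.cos(a),z])
def w2b(P):
    a=np.radians(Y); d=np.array(P[:2])-T; return np.array([d[0]*np.cos(a)+d[1]*np.sin(a),-d[0]*np.sin(a)+d[1]*np.cos(a)])
E
python3 - <<'E'
from h import *
c=cam('top'); t,a,R,res=box(c,[(x/4+150-.4,y/4+160-.4) for x,y in((97,43),(36,274),(686,437),(742,207))],1)
print(t,np.degrees(a),res.round(4).tolist())
np.save('box.npy',np.array([t,np.degrees(a)],dtype=object),allow_pickle=True)
import h; h.T,h.Y=t,np.degrees(a)
# rib ends seen: 
for p in((563,230),(536,325)): print(w2b(at_z(c,(p[0]/4+149.6,p[1]/4+159.6),.107)))
print(b2w(0,-.185,.17)); rel(b2w(0,-.185,.17),h.Y)
E
```

```text
[0.52533306 0.07856586] -14.116516446409463 [[-0.003, -0.0016], [0.0019, -0.0032], [0.0038, 0.0014], [-0.0027, 0.0034]]
[ 0.03910463 -0.12722083]
[-0.03612049 -0.12488499]
[ 0.48021257 -0.10084746  0.17      ]
tool cm [-34.59 -38.53   5.23] ('twist', np.float64(-49.5))
```

Call:
arm_command:
  translation:
    - [-3.4,-3.8,0]
    - [-3.4,-3.8,0]
    - [-3.4,-3.8,0]
    - [-3.4,-3.8,0]
    - [-3.4,-3.8,0]
    - [-3.4,-3.8,0]
    - [-3.4,-3.8,0]
    - [-3.4,-3.8,0]
    - [-3.4,-3.8,0]
    - [0,0,0]
  twist: [0,0,0,0,0,0,0,0,0,0]
  grip: 0

```text
time_s: 1.5
tool_pos: [0.464, -0.1427, 0.2211]
tool_rot: [-180.0, -0.1, -63.7]
force: [0.3, -0.5, 0.4]
grip_width: 0.0018
```

Call:
arm_command:
  translation:
    - [0,0,0]
    - [0,0,0]
    - [0,0,0]
    - [0,0,0]
    - [0,0,0]
    - [0,0,0]
  twist: [-10,-10,-10,-10,-9.5,0]

```text
time_s: 2.25
tool_pos: [0.4615, -0.1484, 0.2207]
tool_rot: [179.8, 0.0, -13.0]
force: [-0.3, -0.9, 0.3]
grip_width: 0.0003
```

```bash
python3 - <<'E'
from h import *
rel(b2w(0,-.185,.13),Y);o=telemetry.get_obs();print(o['tool_pos'],w2b(o['tool_pos']),o['grip_width'])
E
```

```text
tool cm [ 0.75 -5.1   9.04] ('twist', np.float64(1.1))
[ 0.46153091 -0.14844798  0.22066286] [-0.00650799 -0.23571942] 0.0003467201306092087
```

Call:
arm_command:
  translation:
    - [0.7,-5.1,2.5]
    - [0,0,5]
    - [0,0,1.5]
    - [0,0,0]
  twist: [1,0,0,0]

```text
time_s: 2.75
tool_pos: [0.4814, -0.1033, 0.1302]
tool_rot: [179.7, -0.2, -15.0]
force: [1.1, 0.1, 0.1]
grip_width: 0.0003
```

```bash
python3 - <<'E'
from h import *
rel(b2w(0,-.16,.09),Y);o=telemetry.get_obs();print(o['tool_pos'],w2b(o['tool_pos']))
c=cam('side');cv2.imwrite('pics/s2.png',cv2.resize(c['img'][180:330,230:400],(680,600),interpolation=cv2.INTER_CUBIC))
E
```

```text
tool cm [-0.23 -2.73  4.01] ('twist', np.float64(-0.9))
[ 0.48137387 -0.1033218   0.13023216] [ 0.00172971 -0.18711638]
```

View pics/s2.png

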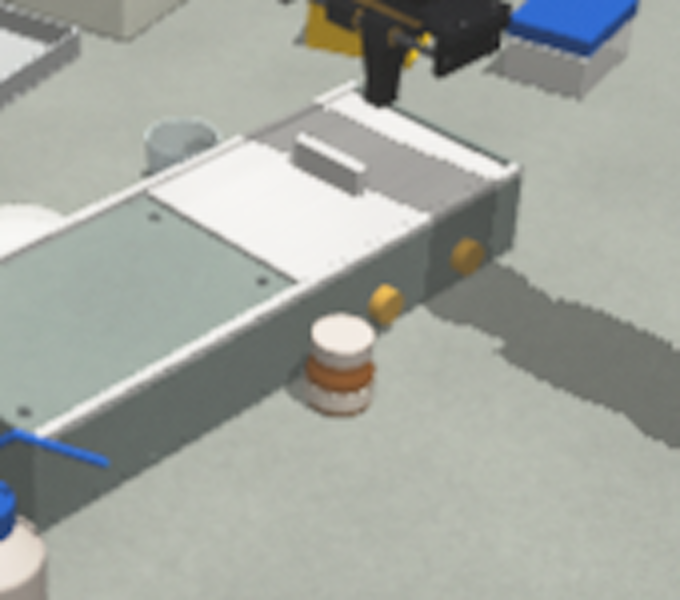

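Fingertips at crop (380,100), just on the -y side of the rib, which runs from (298,145) to (360,185) as expected. Next: lower behind the rib and push.

Call:
arm_command:
  translation:
    - [-0.2,0,2.5]
    - [0,0,1.5]
    - [0,0,0]
    - [0,-2.5,0]
    - [0,-1,0]
    - [0,-1,0]
    - [0,-1,0]
  twist: [-0.9,0,0,0,0,0,0]

```text
time_s: 3.68
tool_pos: [0.4997, -0.0547, 0.0978]
tool_rot: [179.5, -1.1, -14.7]
force: [-1.4, -1.2, -1.0]
grip_width: 0.0005
```

```bash
python3 - <<'E'
from h import *
rel(b2w(0,.108,.09),Y);o=telemetry.get_obs();print(o['tool_pos'],w2b(o['tool_pos']))
E
```

```text
tool cm [ -1.02 -24.35   0.55] ('twist', np.float64(-0.6))
[ 0.49973828 -0.05472363  0.09782157] [ 0.00768672 -0.13550681]
```

Call:
arm_command:
  translation:
    - [-0.3,-1.5,0.4]
    - [-0.3,-2,0.2]
    - [-0.1,-2,0]
    - [0,-2,0]
    - [0,-2,0]
  twist: [-0.6,0,0,0,0]

```text
time_s: 4.3
tool_pos: [0.5188, 0.0322, 0.0926]
tool_rot: [178.8, -1.4, -14.5]
force: [-1.6, -5.3, 3.2]
grip_width: 0.0005
```

```bash
python3 - <<'E'
from h import *
rel(b2w(0,.108,.09),Y);o=telemetry.get_obs();print(o['tool_pos'],w2b(o['tool_pos']))
E
```

```text
tool cm [ -0.61 -15.46  -0.08] ('twist', np.float64(-0.4))
[0.51876501 0.03215872 0.09256463] [ 0.00494874 -0.04660764]
```

Call:
arm_command:
  translation:
    - [-0.2,-2.2,0]
    - [-0.1,-2.2,0]
    - [-0.1,-2.2,0]
    - [-0.1,-2.2,0]
  twist: [-0.4,0,0,0]

```text
time_s: 4.8
tool_pos: [0.538, 0.1126, 0.0924]
tool_rot: [178.1, -1.7, -14.5]
force: [-1.1, -4.7, 4.9]
grip_width: 0.0006
```

```bash
python3 - <<'E'
from h import *
rel(b2w(0,.108,.09),Y);o=telemetry.get_obs();print(o['tool_pos'],w2b(o['tool_pos']))
E
```

```text
tool cm [-0.45 -7.19 -0.01] ('twist', np.float64(-0.4))
[0.53800448 0.11262287 0.09239471] [0.00398244 0.03611904]
```

Call:
arm_command:
  translation:
    - [-0.2,-2,0]
    - [-0.1,-2,0]
    - [0,-1.5,0]
    - [0,-1,0]
    - [0,-0.6,0]
    - [0,0,0]
  twist: [0,0,0,0,0,0]

```text
time_s: 5.55
tool_pos: [0.5552, 0.1777, 0.0912]
tool_rot: [177.5, -1.9, -14.8]
force: [0.6, -1.0, 1.0]
grip_width: 0.0005
```

```bash
python3 - <<'E'
from h import *
o=telemetry.get_obs();print(o['tool_pos'],w2b(o['tool_pos']))
E
```

```text
[0.55523643 0.17769643 0.09116271] [0.00482292 0.10343026]
```

Call:
arm_command:
  translation:
    - [0,-0.6,0]
    - [0,-0.3,0]
    - [0,1.5,0]
    - [0,2,-3]
    - [0,5,-4]
    - [0,5.5,0]
    - [0,5.5,0]
    - [0,5.5,0]
    - [0,5.5,0]
    - [0,0,0]
  twist: [0,0,0,0,0,0,0,0,0,0]

```text
time_s: 6.8
tool_pos: [0.4745, -0.1115, 0.1725]
tool_rot: [178.0, -2.1, -14.8]
force: [0.5, 0.5, -1.2]
grip_width: 0.0003
```

```bash
python3 - <<'E'
from h import *
o=telemetry.get_obs();print(o['tool_pos'],w2b(o['tool_pos']),o['tool_rot'])
for n,(r,q) in (('top',(160,150)),('side',(190,190))):
    c=cam(n); cv2.imwrite(f'pics/{n}3.png',cv2.resize(c['img'][r:r+120,q:q+195],(780,480),interpolation=cv2.INTER_CUBIC))
E
```

```text
[ 0.47449847 -0.11149613  0.17253995] [-0.00294439 -0.19672073] [177.96342292  -2.0622466  -14.77599113]
```

View pics/top3.png

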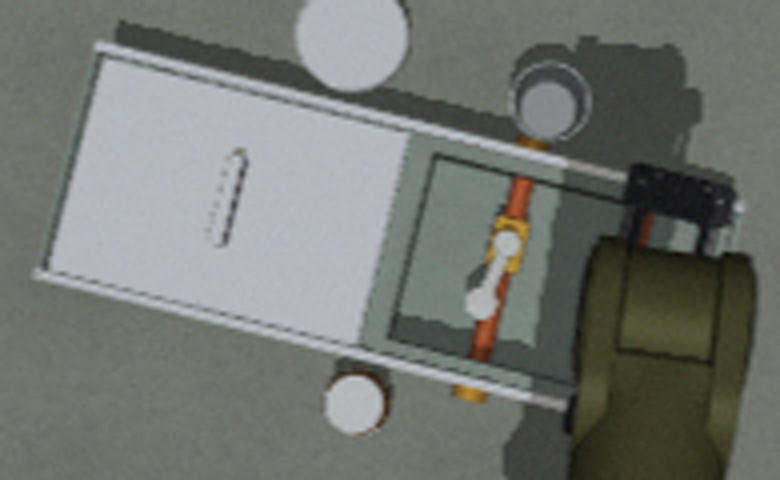

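View pics/side3.png

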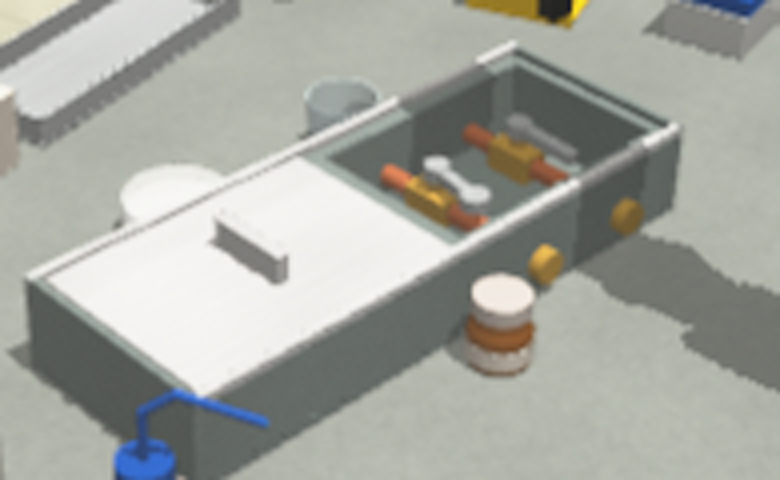

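Cover is aside on the deck. The top view shows the marked handle on the y=-88 valve, with its pivot at crop (508,243) and disc at (481,302). The plain handle is on the -188 valve, under the gripper in the top view; the side view has it from (520,120) to (575,155).

```bash
python3 - <<'E'
from h import *
c=cam('top');d=cam('side')
f=lambda p,z:w2b(at_z(c,(p[0]/4+149.6,p[1]/4+159.6),z)).round(4)
g=lambda p,z:w2b(at_z(d,(p[0]/4+189.6,p[1]/4+189.6),z)).round(4)
print('rib',f((240,150),.107),f((217,245),.107))
print('top piv,disc',f((508,243),.064),f((481,302),.064))
print('side piv,disc',g((437,162),.064),g((474,190),.064),'plain',g((520,120),.064),g((575,155),.064))
rel(b2w(-.03,-.125,.13),Y)
E
```

```text
rib [0.038  0.1268] [-0.0365  0.1255]
top piv,disc [ 0.0205 -0.0888] [-0.0295 -0.0796]
side piv,disc [ 0.0214 -0.0907] [-0.027  -0.0828] plain [ 0.0206 -0.1903] [-0.0467 -0.1826]
tool cm [-2.88 -6.63  3.94] ('twist', np.float64(-0.0))
```

Rib at y=126 mm; pivot as specified; disc angle about 0.17 rad; plain handle tip near y=-183. The gap at y of about -125 is free, so I'll move over it and descend.

Call:
arm_command:
  translation:
    - [-1.4,-3.3,0]
    - [-1.2,-3.2,0]
    - [0,0,2.5]
    - [0,0,0]
  twist: [0,0,0,0]

```text
time_s: 7.5
tool_pos: [0.469, -0.0273, 0.1439]
tool_rot: [178.2, -2.1, -13.5]
force: [-0.4, -0.2, -0.7]
grip_width: -0.0
```

```bash
python3 - <<'E'
from h import *
o=telemetry.get_obs();print(o['tool_pos'],w2b(o['tool_pos']),o['tool_rot'])
rel(b2w(-.028,-.125,.054),Y)
E
```

```text
[ 0.4689659  -0.02727679  0.14392553] [-0.02885053 -0.11639403] [178.2315714   -2.10777513 -13.47075924]
tool cm [-0.26  0.58  9.01] ('twist', np.float64(0.6))
```

Call:
arm_command:
  translation:
    - [-0.2,0.8,3.0]
    - [0,0.2,3.5]
    - [0,0,2]
    - [0,0,0]
  twist: [0.6,0,0,0]

```text
time_s: 8.0
tool_pos: [0.4713, -0.0367, 0.061]
tool_rot: [178.4, -2.5, -13.8]
force: [0.3, -0.9, 0.2]
grip_width: 0.0008
```

```bash
python3 - <<'E'
from h import *
o=telemetry.get_obs();print(o['tool_pos'],w2b(o['tool_pos']),o['tool_rot'])
rel(b2w(-.0265,-.105,.054),Y)
E
```

```text
[ 0.47129474 -0.03671156  0.06103697] [-0.02429092 -0.1249759 ] [178.40914002  -2.4824022  -13.76921414]
tool cm [-0.24 -2.02  0.64] ('twist', np.float64(0.3))
```

Call:
arm_command:
  translation:
    - [-0.3,-1,0.6]
    - [0,-1,0.2]
    - [0,-0.9,0]
    - [0,-0.8,0]
    - [0,0,0]
  twist: [0,0,0,0,0]

```text
time_s: 8.62
tool_pos: [0.4809, 0.0013, 0.0549]
tool_rot: [178.3, -2.9, -13.7]
force: [0.6, -1.5, -0.7]
grip_width: 0.0005
```

```bash
python3 - <<'E'
from h import *
o=telemetry.get_obs();print(o['tool_pos'],w2b(o['tool_pos']),o['tool_rot'])
rel(b2w(-.0261,-.0742,.054),Y)
E
```

```text
[0.48092155 0.00131547 0.05486153] [-0.02422941 -0.08574929] [178.32927906  -2.85560637 -13.71876008]
tool cm [-0.18 -1.16  0.04] ('twist', np.float64(0.4))
```

Following the arc.

Call:
arm_command:
  translation:
    - [-0.2,-1.1,0]
    - [0.4,-0.8,0]
    - [0.5,-0.8,0]
    - [0.6,-0.6,0]
    - [0,0,0]
  twist: [0,0,0,0,0]

```text
time_s: 9.25
tool_pos: [0.5032, 0.0205, 0.0554]
tool_rot: [177.7, -3.1, -14.2]
force: [0.1, -1.0, 0.8]
grip_width: 0.0006
```

```bash
python3 - <<'E'
from h import *
o=telemetry.get_obs();print(o['tool_pos'],w2b(o['tool_pos']),o['tool_rot'])
rel(b2w(-.0114,-.052,.055),Y);rel(b2w(-.000,-.046,.055),Y)
E
```

```text
[0.50322177 0.0205384  0.05535396] [-0.00729099 -0.06166796] [177.67968766  -3.07448999 -14.22831878]
tool cm [-0.41 -0.97 -0.03] ('twist', np.float64(-0.1))
tool cm [ 0.72 -1.57  0.01] ('twist', np.float64(-0.1))
```

Call:
arm_command:
  translation:
    - [-0.2,-1.0,0]
    - [0.2,-0.5,0]
    - [0.5,0,0]
    - [0.5,0,0]
    - [0.3,0,0]
    - [0,0,0]
  twist: [0,0,0,0,0,0]

```text
time_s: 10.0
tool_pos: [0.5133, 0.0361, 0.0537]
tool_rot: [177.6, -2.2, -14.1]
force: [-1.8, -0.2, 1.5]
grip_width: 0.0
```

```bash
python3 - <<'E'
from h import *
o=telemetry.get_obs();print(o['tool_pos'],w2b(o['tool_pos']),o['tool_rot'])
d=cam('side'); cv2.imwrite('pics/s4.png',cv2.resize(d['img'][190:290,260:390],(780,600),interpolation=cv2.INTER_CUBIC))
E
```

```text
[0.51331794 0.03608715 0.0536725 ] [-0.00129196 -0.04412635] [177.62770166  -2.15555964 -14.14572032]
```

View pics/s4.png

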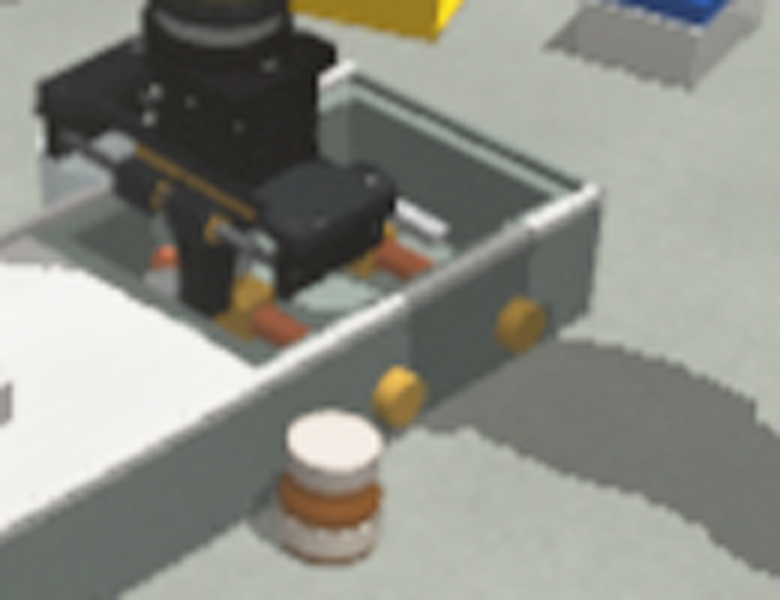

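Disc shows at crop (162,275), left of the finger, nearly across its pipe. I'll push further +x to find the stop.

Call:
arm_command:
  translation:
    - [0.5,0,0]
    - [0.6,0,0]
    - [0.6,0,0]
  twist: [0,0,0]

```text
time_s: 10.42
tool_pos: [0.5139, 0.0361, 0.0522]
tool_rot: [177.2, -0.2, -14.1]
force: [-18.0, 4.0, 13.3]
grip_width: 0.0001
```

Call:
arm_command:
  translation:
    - [0.8,0,0]
    - [0.8,0,0]
  twist: [0,0]

```text
time_s: 10.68
tool_pos: [0.5138, 0.0362, 0.0509]
tool_rot: [176.7, 1.8, -14.0]
force: [-23.4, 4.7, 19.3]
grip_width: 0.0005
```

```bash
python3 - <<'E'
from h import *
o=telemetry.get_obs();print(o['tool_pos'],w2b(o['tool_pos']),o['tool_rot'],o['force'])
E
```

```text
[0.51382941 0.0362241  0.05090056] [-0.00082934 -0.04386879] [176.68380536   1.75605575 -13.99202934] [-23.44040652   4.6555723   19.3249106 ]
```

At the stop: 23 N with no further motion. I'll back off, lift clear and look.

Call:
arm_command:
  translation:
    - [-1.2,0.3,0]
    - [-1,0.3,0]
    - [0,0,-5]
    - [0,0,-6]
    - [0,5,-4]
    - [0,6,0]
    - [0,6,0]
    - [0,6,0]
    - [0,6,0]
    - [0,0,0]
  twist: [0,0,0,0,0,0,0,0,0,0]

```text
time_s: 11.92
tool_pos: [0.433, -0.2504, 0.2276]
tool_rot: [176.4, -0.1, -14.1]
force: [0.3, 0.8, 1.0]
grip_width: 0.0008
```

```bash
python3 - <<'E'
from h import *
o=telemetry.get_obs();print(o['tool_pos'],w2b(o['tool_pos']),o['force'])
c=cam('top');d=cam('side')
A=cv2.resize(c['img'][160:280,150:345],(780,480),interpolation=cv2.INTER_CUBIC)
B=cv2.resize(d['img'][190:290,260:390],(780,600),interpolation=cv2.INTER_CUBIC)
cv2.imwrite('pics/t5.png',A);cv2.imwrite('pics/s5.png',B)
E
```

```text
[ 0.43299136 -0.25041086  0.22760851] [-0.0093175  -0.34156384] [0.31532633 0.78571067 0.98042662]
```

View pics/t5.png

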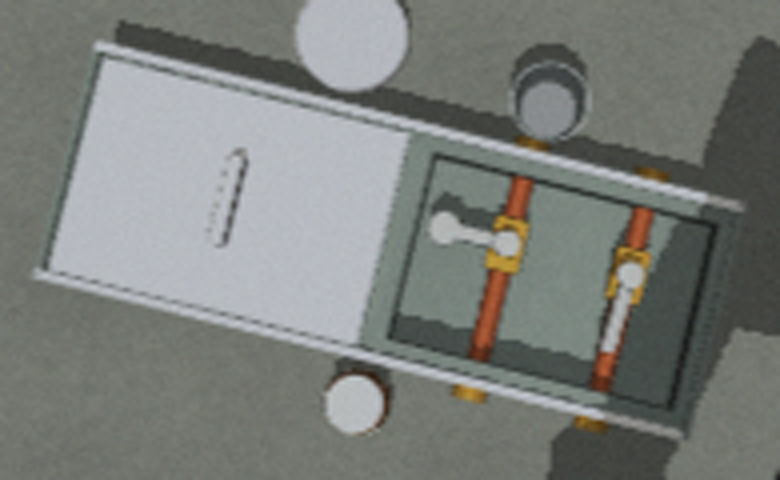

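View pics/s5.png

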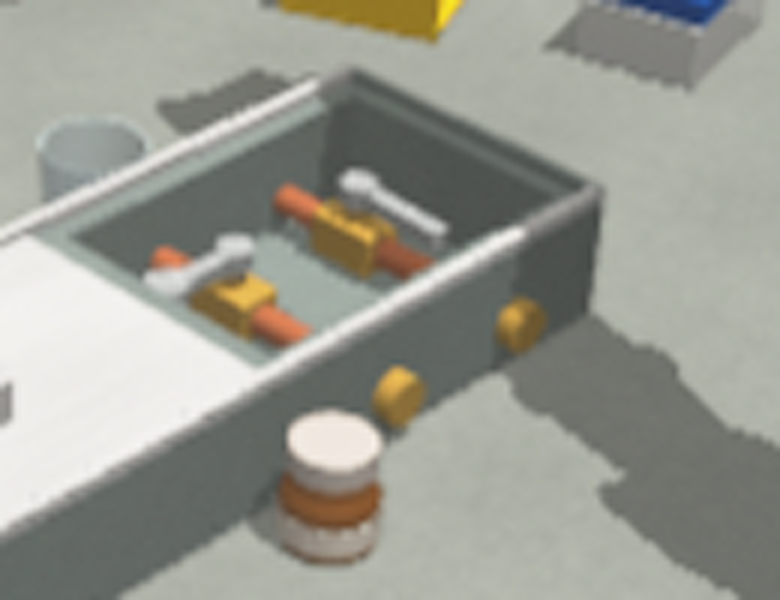

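The handle direction (508,243)→(443,228) is 13.0°, against 14.3° for the box edge, so it is shut to within about 1.3° (≥1.54 rad). The cover is still at y=126 mm. The plain handle, jar, beaker and dishes are unmoved, and the arm is clear.

```bash
python3 -c "
from cell import env
print(env.sign_off())"
```

```text
the job is handed in; nothing more can be done
None
```

I slid the cover onto the closed half by pushing its rib, then pushed the marked handle clockwise to its stop and handed the job in at about 12 s. The hand-in gave no verdict, so the results below are from my own checks.

- **Cover:** it lies on the deck with its centre at about y = +126 mm in the box frame (at least 95 mm needed). It looks flat in both views.
- **Marked handle:** it took about 23 N at the stop with no further motion. In the final top picture it is within about 1.3° of the shut direction.
- **Plain handle and bystanders:** the plain handle is near its pipe as before, though I had no clear view of it before the cover came off. The jar, beaker and dishes look unmoved. I did not measure the tip box, tube rack or the two bottles at the end, but the arm kept clear of them.
- **Arm:** it ended lifted clear of everything, with force readings near zero.
- **Deviation:** the tool drifted 2 to 3° off vertical while pushing, which caused no visible problem. No check failed.

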